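Find the hidden release under the case's edge and press it

ROBOT

A 7-joint arm with a two-finger parallel gripper is mounted at the origin on a cart in front of the work surface, level with it; the furniture and walls round the work are solid. World frame = base frame: x ahead of the robot, y to its left, z up, the work surface at z = 0. Lengths are in m, angles in rad, forces in N, time in s.
With the tool pointing down it reaches from about 0.425 to 0.925 m from the base axis. Payload 6.8 kg.
Tool frame: the origin (TCP) lies at the very end of the fingers, on their centre line; the grasp point (between the pads) lies 19 mm behind it; z points along the fingers, y is the line along which they close (so a half turn about z gives the same grasp; the last joint's range is limited). The gripper opens to 85 mm and grips with 20 to 120 N. Pads are 22 mm wide; open, the fingers measure 114 mm over their backs; the gripper's body (76 mm by 85 mm) begins 54 mm behind the grasp point. The pads swing forward as they close: fully open they stand 13 mm farther back than shut.
Start: joints at [-1.247, 0.477, 0.022, 1.555, -0.011, 1.109, -0.083], TCP at [0.282, 0.613, 0.192] pointing down, gripper open.
Joint ranges: [-2.96, 2.96], [-0.34, 2.1], [-1.41, 1.46], [0.24, 2.44], [-1.37, 4.51], [0.17, 1.92], [-2.96, 2.96]. Speed limits (rad/s): [2.39, 2.39, 3.14, 3.14, 3.14, 3.14, 3.14].

INTERFACE

Orientations are given as a rotation vector (axis times angle).
In Python, from bench import get_obs, viewer, r gives the robot as it stands. The module is installed in compiled form; this text tells all that it offers.
- The arm moves only by the tool play_rows, never from a script. Its argument "commands" is a list that holds one entry, the list of rows, each a list of 5 numbers: the gripper's target within -1 to 1 (shut at 1, half-way at 0, fully open at -1), then the shift along the tool's x, y, z scaled (see below), then the turn about the tool's z scaled (see below). A call has 1 to 12 rows; each row is the pose to reach, as a shift and turn from the pose commanded when the call began, along the tool's axes at that moment; what a row does not reach only later rows make up. The controller multiplies each number of a shift by 0.2 m and each number of a turn by pi/2 rad. A row lasts 1/12 s, in which the tool goes at most 41.7 mm and 7.16 degrees, less where a joint would pass 70% of its speed; a pose out of reach is approached as far as the arm can. A call with a number of a shift or a turn outside -1 to 1 is refused whole. A call with a gripper value outside its range is refused whole. The fingers move at their own pace and stop on an object; "grip_force" is the grip in N (left out, the last holds). Time passes only in rows, so rows that repeat a pose let the fingers close. It gives the time, the measured TCP pose, the force, the opening and the grip force at its end, in the units of the state.
- get_obs(): the state, without advancing time (a new reading comes with each control period).
- viewer.grab_frame(name): name is "scene" or "top" or "wrist"; returns a dict with "pixels" (400x640x3 uint8, red, green, blue), "fovy" (degrees; the focal length in pixels is half the picture's height over the tangent of half this angle, whatever the lens; pixels are square), "cx", "cy" (the principal point, pixels), "world_to_cam" (4x4, takes a point from world to camera coordinates); the wrist camera has in their place "hand_eye" (4x4, takes a point from camera to tool coordinates, whose origin is the TCP and whose axes are the flange's). Camera axes: x right, y up, looking along -z (the intrinsics and any distortion apply to the point x, -y, -z); pixel columns grow to the right and rows downward; lengths in m; the calibration is good to about 2 mm. A picture is of the moment at which its call begins: read the wrist's pose just before it. There is no depth.
- r.hand_in(): hands the job in; it is judged then, once.
Trained networks look in a picture, given as the dict that the camera call returned (one of the last four; its "shot" number tells which), for a name from the list of things; names that differ only in an ending like _2 or _b are one class to them, and where a whole thing is asked for, a point or a joint stands for the part that bears it (a point fixed in the world has none). Each returns a list of dicts, best first, with "score" (0 to 1); they miss things now and then, are a little off and sometimes report something else, mostly with a low value. They report only what shows in the picture. A call takes as long as a camera call.
- viewer.trace(picture, thing): "pixels" (400x640 bool, what is visible of it) and "rect" ([left, top, right, bottom] in pixels, round what is visible of it).
The state is a dict: "clock": time; "joints": joint angles; "qvel": joint speeds; "tau": joint torques, N m; "tcp_pos": TCP position; "orientation": TCP orientation; "contact_force": force on the tool from outside, world axes, zero at the start; "moment": the same for the moment, N m; "grip_width": finger opening in m; "gripper_force": force on a finger pad.
Only numpy, scipy, OpenCV 4.12 (cv2) and the standard library are available. Lean on these libraries where they do the work, as an engineer would, in place of code of your own. Each camera call takes 0.05 s, during which the arm holds its last target. There are 200 camera calls.

TASK

The blue instrument case on the bench opens with a release hidden somewhere along the black edge under the lip of its front, the long side that faces right. Feel along that edge with a fingertip to find the one place that is set back, press in there until the release is fully home and the lid pops up, then take the hand away. Do not touch the lid, grasp nothing, and leave the other things on the bench where they are.

Things in the scene. Friction and masses are not known exactly. Their poses are not given: they have to be found in the camera images.
- case: Blue instrument case bolted to the bench, 100 deep (x) x 246 long (y) x 97 mm high. Origin: centre of its underside, on the bench. Its front faces the robot's right: x points from the front to the back (leftward), y along the front edge (toward the robot), z up. In its top a bare aluminium lid; under its front lip the black edge. Blue cheeks 8 mm thick close the edge's two ends.
- edge (a point): Middle of the black front edge on its flat upright face: x -50, y 0, z 40 mm in the case. The face runs 115 mm to each side and from z 12 to 81 mm. It is five black segments, each 46 mm long (centres y -92, -46, 0, 46, 92 mm). Four are rigid; the other, a different one each time, is the notch, set back 7 mm over its whole length and height. The notch's back is the release plate.
- lip (a point): Middle of the nose of the blue lip above the edge: x -55, z 90 mm in the case. The lip, 14 mm thick with its underside at z 83 mm, overhangs the black face by 5 mm, so a fingertip must come in under it slanting inward (+x) and down, fingers tilted some 25 to 40 degrees from upright, to touch the face with the tip at z about 40 mm.
- release (a joint): Travel of the black release plate that forms the back of the notch: 0 (out) to 0.007 m (fully in). Pushed anywhere on its face with about 6 N it moves straight in (the case's +x), against an even friction that also holds it where it is left.
- lid: Bare aluminium lid panel inset in the top of the case, 54 by 218 mm, 6 mm thick. Origin: middle of its hinge line at the rear, 37 mm behind the case's centre, 95 mm above the bench; z is normal to the panel. It lies level when shut. A linkage tips it up in step with the release, 0.31 rad when the release is fully in (its front rim rises about 17 mm), and it stays up. Its front rim lies 37 mm behind the lip's nose.
- wrench: Bystander: bright combination wrench, 26 x 159 x 6 mm, lying flat right of the case, before its front; origin centre of its underside.
- parallel: Bystander: ground steel bar with holes, 145 x 30 x 19 mm, left of the far part of the case; origin centre of its underside.
- piston: Bystander: bare engine piston, 85 x 82 x 52 mm, left of the work near the front of the bench; origin centre of its underside.
- grease_tin: Bystander: round metal tin, 66 mm across, 46 mm high, near the front of the bench; origin centre of its underside.
- soap_tub: Bystander: white and blue tub, 69 mm across, 62 mm high, beyond the case; origin centre of its underside.
- solder: Bystander: spool of yellow wire, 54 mm across, 30 mm high, beyond the case; origin centre of its underside.

How it is judged:
On the way:
1. the release is pressed fully in (value of joint release above 0.0055 m), for 0.2 s.
At the end, for the whole second after the job is handed in: The release is in by more than 5.5 of its 7 mm, the lid stands up by more than 0.2 rad and is at rest, and each bystander is within 20 mm of where it was (value of joint release above 0.0055 m and angle between lid's own z axis and vertical above 0.2 rad and angular speed of lid below 0.1 rad/s and distance of each of wrench, parallel, piston, grease_tin, soap_tub, solder from where it was at the start of the episode below 0.02 m); the robot touches nothing.
It fails at once if a bystander is moved by more than 20 mm or lifted (distance of any of wrench, parallel, piston, grease_tin, soap_tub, solder from where it was at the start of the episode above 0.02 m).
It fails at once if the fingers touch the lid (more than 2 N) (contact force between the fingers and lid above 2 N).
It also fails if it takes over 56 s, if anything falls off the work surface, if the arm or the gripper's body presses on something with over 40 N, if the wrist force passes 120 N, or if a joint passes its speed limit or range.

## Working session

There is one attempt and no reset: what is moved stays moved. The work goes in short steps, Python scripts to look and compute and a tool call to move; the robot and the scene stay as the last step left them, time stands still between calls to the robot, and variables do not carry over. Pictures are saved under pics/ and viewed, at most 10 in all, crops included, and the job is handed in when it is done.

Besides the shell and the picture viewer there is one more tool, called after "Emit:" as a command line: name --argument value ..., lists and objects as JSON in quotes. play_rows: Moves the arm, as the interface text tells. Shifts and turns lie within -1 to 1; 1 stands for 0.2 m of shift or pi/2 rad of turn. Its arguments: {"type":"object","properties":{"commands":{"type":"array","items":{"type":"array","items":{"type":"array","items":{"type":"number","minimum":-1,"maximum":1}}}},"grip_force":{"type":"number"}},"required":["commands"]}

```bash
mkdir -p pics; cat > h.py <<'E'
import numpy as np, cv2
from scipy.spatial.transform import Rotation as R
from bench import get_obs, viewer, r
def grab(n,fn=None):
    o=get_obs(); f=viewer.grab_frame(n)
    if fn: cv2.imwrite('pics/'+fn,f['pixels'][...,::-1])
    return o,f
def cam(f,o=None):
    F=200/np.tan(np.radians(f['fovy'])/2)
    if 'world_to_cam' in f: W=np.array(f['world_to_cam'])
    else:
        T=np.eye(4);T[:3,:3]=R.from_rotvec(o['orientation']).as_matrix();T[:3,3]=o['tcp_pos']
        W=np.linalg.inv(T@np.array(f['hand_eye']))
    return F,W
def proj(f,P,o=None):
    F,W=cam(f,o); p=np.c_[np.atleast_2d(P),np.ones(len(np.atleast_2d(P)))]@W.T
    return np.c_[f['cx']+F*p[:,0]/-p[:,2], f['cy']-F*p[:,1]/-p[:,2]]
def unproj(f,uv,z,o=None):
    F,W=cam(f,o); C=np.linalg.inv(W); uv=np.atleast_2d(uv)
    d=np.c_[(uv[:,0]-f['cx'])/F,-(uv[:,1]-f['cy'])/F,-np.ones(len(uv))]@C[:3,:3].T
    return C[:3,3]+d*((z-C[2,3])/d[:,2])[:,None]
E
python3 - <<'E'
from h import *
o=get_obs(); print({k:np.round(v,3) for k,v in o.items()}); print(R.from_rotvec(o['orientation']).as_matrix().round(3))
for n in ['top','scene','wrist']:
    o,f=grab(n,n+'1.png'); F,W=cam(f,o); print(n,F,[k for k in f],np.linalg.inv(W)[:3].round(3).tolist())
    for t in ['case','lid','wrench']:
        for d in viewer.trace(f,t)[:1]: 
            ys,xs=np.where(d['pixels']); print(t,d['score'],d['rect'],cv2.boxPoints(cv2.minAreaRect(np.c_[xs,ys].astype(np.float32))).round(1).tolist())
E
python3 -c "
import cv2;cv2.imwrite('pics/ab.png',cv2.resize(cv2.vconcat([cv2.imread('pics/top1.png'),cv2.imread('pics/scene1.png')]),(480,600)))"
```

```text
{'clock': np.float64(0.0), 'joints': array([-1.247,  0.478,  0.022,  1.556, -0.012,  1.109, -0.083]), 'qvel': array([-0.002, -0.001,  0.001,  0.   ,  0.001,  0.002, -0.   ]), 'tau': array([ 0.0000e+00, -5.9646e+01,  1.6080e+00, -2.8120e+01,  1.2000e-02,
        9.0000e-03,  0.0000e+00]), 'tcp_pos': array([0.282, 0.612, 0.191]), 'orientation': array([-6.730e-01, -3.068e+00,  3.000e-03]), 'contact_force': array([ 0.292,  0.226, -0.224]), 'moment': array([ 0.041,  0.004, -0.036]), 'gripper_force': np.float64(0.0), 'grip_width': np.float64(0.085)}
[[-0.908  0.418 -0.001]
 [ 0.418  0.908 -0.002]
 [-0.    -0.002 -1.   ]]
top 494.1034664411396 ['pixels', 'fovy', 'cx', 'cy', 'world_to_cam', 'shot'] [[0.019, 0.985, -0.173, 0.381], [-1.0, 0.018, -0.009, 0.009], [-0.006, 0.173, 0.985, 1.227]]
case 0.75 [338.5, 152.9, 399.8, 271.5] [[336.29998779296875, 160.0], [383.29998779296875, 152.60000610351562], [401.1000061035156, 266.29998779296875], [354.1000061035156, 273.70001220703125]]
lid 0.69 [342.6, 162.6, 384.6, 259.3] [[343.20001220703125, 164.5], [369.3999938964844, 160.8000030517578], [382.6
[... 350 characters left out ...]
]
case 0.58 [255.6, 180.0, 381.6, 298.3] [[242.5, 256.79998779296875], [344.20001220703125, 163.1999969482422], [389.20001220703125, 212.10000610351562], [287.5, 305.70001220703125]]
lid 0.87 [271.6, 185.9, 363.7, 260.6] [[269.20001220703125, 239.5], [346.5, 177.10000610351562], [363.29998779296875, 197.89999389648438], [286.0, 260.29998779296875]]
wrench 0.77 [288.2, 284.7, 353.4, 327.7] [[287.79998779296875, 325.1000061035156], [352.0, 283.70001220703125], [357.20001220703125, 291.8999938964844], [293.0, 333.29998779296875]]
wrist 291.1974576906447 ['pixels', 'fovy', 'cx', 'cy', 'hand_eye', 'shot'] [[0.419, -0.87, -0.26, 0.217], [0.908, 0.401, 0.121, 0.644], [-0.001, -0.287, 0.958, 0.374]]
```

View pics/top1.png

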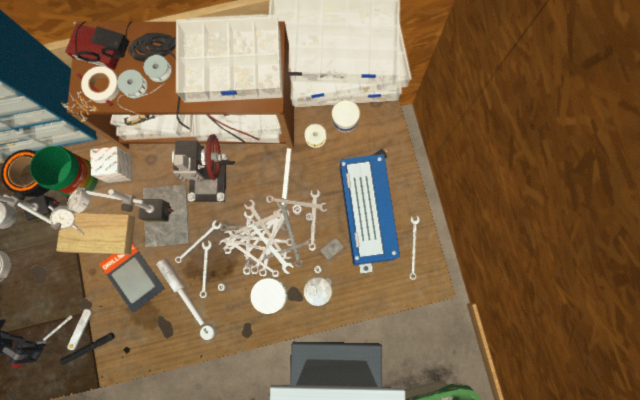

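View pics/scene1.png

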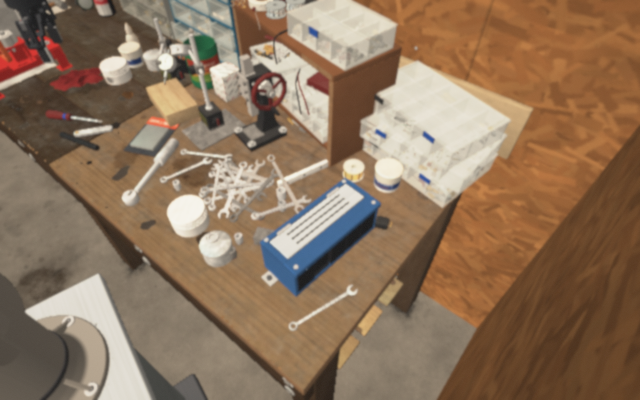

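The top view shows the blue case at about (340–398, 152–265), with its black front facing right and the wrench at (414, 247). In the scene view the black front runs from (298, 285) to (378, 215). Next I'll fit the case pose.

```bash
python3 - <<'E'
from h import *
from scipy.optimize import minimize
fs=[]
for n in ['top','scene']:
    o,f=grab(n); m={t:viewer.trace(f,t)[0]['pixels'] for t in ['case','lid']}
    hsv=cv2.cvtColor(f['pixels'],cv2.COLOR_RGB2HSV); fs.append((n,f,m))
def W(P,p):
    c,s=np.cos(p[2]),np.sin(p[2]); P=np.array(P,float); 
    return np.c_[p[0]+c*P[:,0]-s*P[:,1],p[1]+s*P[:,0]+c*P[:,1],P[:,2]]
box=[[x,y,z] for x in(-.05,.05) for y in(-.123,.123) for z in(0,.097)]+[[-.055,y,z] for y in(-.123,.123) for z in(.083,.097)]
lid=[[x,y,.097] for x in(-.017,.037) for y in(-.109,.109)]
def iou(f,m,P):
    S=4; h=cv2.convexHull((proj(f,P)*S).astype(np.float32)).astype(np.int32)
    im=np.zeros((400*S,640*S),np.uint8); cv2.fillConvexPoly(im,h,1); im=cv2.resize(im.astype(np.float32),(640,400),interpolation=cv2.INTER_AREA)
    return np.minimum(im,m).sum()/np.maximum(im,m).sum()
def cost(p,fs=fs,v=0):
    l=[iou(f,m[t],W(P,p)) for _,f,m in fs for t,P in(('case',box),('lid',lid))]
    return l if v else -sum(l)
p0=[*unproj(fs[0][1],[[367,212]],.097)[0][:2],np.pi/2+.15]
print(p0)
for sub in (fs,fs[:1],fs[1:]):
    b=min((minimize(cost,np.array(p0)+[0,0,d],args=(sub,),method='Nelder-Mead',options=dict(initial_simplex=np.array(p0)+np.array([[0,0,d],[.02,0,d],[0,.02,d],[0,0,d+.08]]))) for d in(-.05,0,.05)),key=lambda r:r.fun)
    print(b.x.round(4),np.round(cost(b.x,v=1),3))
    if sub is fs: p=b.x
np.save('case.npy',p)
f=fs[0][1]
for t in ['wrench']:
  for n,f,m in fs:
    d=viewer.trace(f,t)[0]; ys,xs=np.where(d['pixels']); q=unproj(f,np.c_[xs,ys],.004)
    c=(q[:,:2]-p[:2])@np.array([[np.cos(p[2]),-np.sin(p[2])],[np.sin(p[2]),np.cos(p[2])]])
    print(n,'wrench in case frame',c.min(0),c.max(0))
o,f=grab('scene'); im=f['pixels'].copy()
c=cv2.resize(im[170:340,230:410],None,fx=4,fy=4,interpolation=cv2.INTER_CUBIC)[:600]
c=np.clip(c.astype(float)*1.8,0,255).astype(np.uint8)
cv2.imwrite('pics/crop.png',c[...,::-1])
print('edge ends',W([[-.05,-.115,.04],[-.05,.115,.04]],p))
E
```

```text
[np.float64(0.5558631430616885), np.float64(-0.06193399079409421), 1.7207963267948965]
[ 0.5655 -0.0666  1.7238] [0.949 0.934 0.    0.912]
[ 0.5652 -0.0658  1.722 ] [0.956 0.938 0.    0.892]
[ 0.5665 -0.0684  1.7233] [0.918 0.885 0.    0.94 ]
top wrench in case frame [-0.12486058  0.02772589] [-0.0825277   0.16926853]
scene wrench in case frame [-0.12596596  0.03023513] [-0.08949423  0.15943219]
edge ends [[ 0.68682416 -0.09853821  0.04      ]
 [ 0.45951087 -0.13359056  0.04      ]]
```

View pics/crop.png

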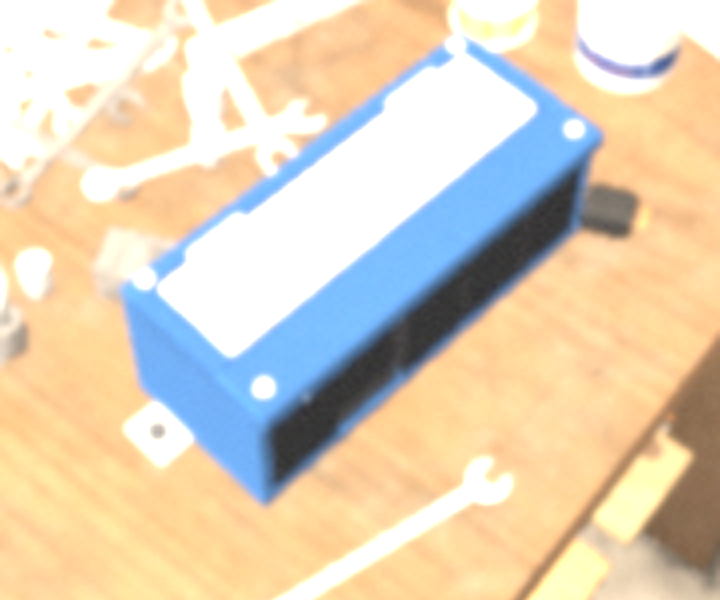

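View pics/wrist1.png

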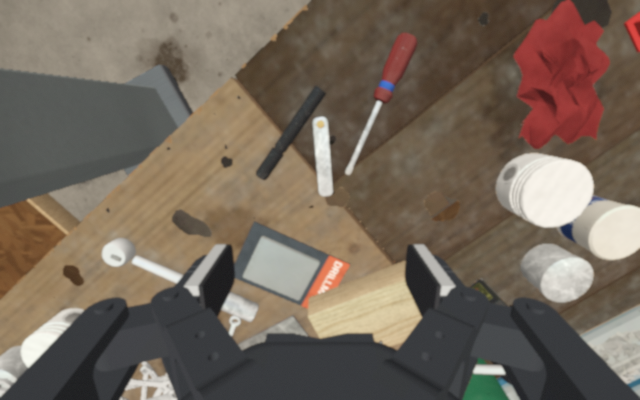

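Fit: case centre (0.5655, -0.0666), yaw 1.724 rad. The crop shows the blue sill in front of a recessed segment at about (340–405, 375–430), which points to the second segment from the robot end (y = +46 mm).

The interface can't command tilt directly. I'll raise the arm and see how it behaves near its reach limits.

Emit:
play_rows --commands '[[[1,0,0,-0.2,-0.08],[1,0,0,-0.4,-0.16],[1,0,0,-0.6,-0.24],[1,0.2,0,-0.8,-0.32],[1,0.4,0,-0.8,-0.372],[1,0.6,-0.1,-0.8,-0.372],[1,0.8,-0.2,-0.8,-0.372],[1,1,-0.3,-0.8,-0.372],[1,1,-0.3,-0.8,-0.372]]]'

```text
clock: 1.8
tcp_pos: [0.0678, 0.6422, 0.3522]
orientation: [0.251, -3.128, -0.001]
contact_force: [-1.5, -0.6, -1.0]
grip_width: -0.0001
gripper_force: 0.0
```

```bash
cat > st.py <<'E'
from h import *
o=get_obs(); p=np.load('case.npy'); M=R.from_rotvec(o['orientation']).as_matrix()
c,s=np.cos(p[2]),np.sin(p[2]); C=np.array([[c,-s,0],[s,c,0],[0,0,1]])
print('t',o['clock'].round(2),'j',o['joints'].round(3),'tcp',o['tcp_pos'].round(4),'F',o['contact_force'].round(1),'w',o['grip_width'].round(4))
print('tilt',np.degrees(np.arccos(-M[2,2])).round(2)); print('M',M.round(3).tolist())
print('in case: tcp mm',(C.T@(o['tcp_pos']-[p[0],p[1],0])*1000).round(1),'F',(C.T@o['contact_force']).round(1)); print('toolaxes in case (cols)',(C.T@M).round(3).tolist())
E
python3 st.py
```

```text
Traceback (most recent call last):
  File "st.py", line 4, in <module>
    print('t',o['clock'].round(2),'j',o['joints'].round(3),'tcp',o['tcp_pos'].round(4),'F',o['contact_force'].round(1),'w',o['grip_width'].round(4))
              ^^^^^^^^^^^^^^^^
AttributeError: 'float' object has no attribute 'round'
```

Emit:
play_rows --commands '[[[1,0.2,0.2,0,0],[1,0.4,0.4,0,0],[1,0.6,0.6,0,0],[1,0.8,0.8,0,0],[1,0.8,1,0,0],[1,0.8,1,0,0]]]'

```text
clock: 2.3
tcp_pos: [-0.1098, 0.8091, 0.3526]
orientation: [0.241, -3.132, -0.001]
contact_force: [1.3, 1.9, 0.1]
grip_width: -0.0
gripper_force: 0.0
```

Emit:
play_rows --commands '[[[1,0,0.2,0,0],[1,0,0.4,0,0],[1,0,0.6,0,0],[1,0,0.8,0,0],[1,0,1,0,0],[1,0,1,0,0]]]'

```text
clock: 2.8
tcp_pos: [-0.1254, 0.9035, 0.3304]
orientation: [-0.273, 3.105, -0.01]
contact_force: [-2.5, -1.0, -0.4]
grip_width: -0.0001
gripper_force: 0.0
```

```bash
sed -i "s/o=get_obs();/o={k:np.asarray(v) for k,v in get_obs().items()};/" st.py; python3 st.py
```

```text
t 2.8 j [-1.708  1.011 -0.503  0.303  0.463  1.871 -0.105] tcp [-0.1254  0.9035  0.3304] F [-2.5 -1.  -0.4] w -0.0001
tilt 1.44
M [[-0.984, -0.174, 0.025], [-0.175, 0.985, -0.004], [-0.024, -0.008, -1.0]]
in case: tcp mm [1064.1  535.   330.4] F [-0.6  2.6 -0.4]
toolaxes in case (cols) [[-0.023, 1.0, -0.008], [0.999, 0.022, -0.024], [-0.024, -0.008, -1.0]]
```

The limit starts to trade away orientation, with 1.4° of tilt so far. I'll push further out.

Emit:
play_rows --commands '[[[1,0,0.2,0,0],[1,0,0.4,0,0],[1,0,0.6,0,0],[1,0,0.8,0,0],[1,0,1,0,0],[1,0,1,0,0]]]'

```text
clock: 3.3
tcp_pos: [-0.1396, 0.9345, 0.2888]
orientation: [-0.282, 3.118, 0.043]
contact_force: [-0.1, -0.7, -0.7]
grip_width: 0.0002
gripper_force: 0.0
```

```bash
python3 st.py
```

```text
t 3.3 j [-1.645  1.141 -1.366  0.241  1.285  1.915 -0.141] tcp [-0.1396  0.9345  0.2888] F [-0.1 -0.7 -0.7] w 0.0002
tilt 1.69
M [[-0.984, -0.18, 0.008], [-0.18, 0.983, 0.028], [-0.013, 0.026, -1.0]]
in case: tcp mm [1096.9  544.3  288.8] F [-0.6  0.2 -0.7]
toolaxes in case (cols) [[-0.028, 0.999, 0.027], [1.0, 0.028, -0.012], [-0.013, 0.026, -1.0]]
```

Emit:
play_rows --commands '[[[1,0,-0.2,0,0],[1,0,-0.2,0,0]]]'

```text
clock: 3.47
tcp_pos: [-0.1341, 0.8946, 0.2881]
orientation: [-0.28, 3.121, 0.044]
contact_force: [0.8, 0.3, 1.5]
grip_width: 0.0001
gripper_force: 0.0
```

```bash
python3 st.py
```

```text
t 3.47 j [-1.484  1.082 -1.362  0.57   1.149  1.849 -0.314] tcp [-0.1341  0.8946  0.2881] F [0.8 0.3 1.5] w 0.0001
tilt 1.66
M [[-0.984, -0.178, 0.005], [-0.178, 0.984, 0.028], [-0.01, 0.027, -1.0]]
in case: tcp mm [1056.7  544.9  288.1] F [ 0.2 -0.8  1.5]
toolaxes in case (cols) [[-0.026, 0.999, 0.027], [1.0, 0.026, -0.01], [-0.01, 0.027, -1.0]]
```

The tilt persists after backing off, so the command is taken from the pose actually reached and tilt can be ratcheted. Next I'll push up and out against the wrist limit.

Emit:
play_rows --commands '[[[1,0,0.3,-0.2,0],[1,0,0.4,-0.4,0],[1,0,0.5,-0.6,0],[1,0,0.6,-0.8,0],[1,0,0.7,-1,0],[1,0,0.8,-1,0],[1,0,0.8,-1,0],[1,0,0.8,-1,0]]]'

```text
clock: 4.13
tcp_pos: [-0.1378, 0.8978, 0.3977]
orientation: [-0.282, 3.116, 0.093]
contact_force: [-0.2, -0.5, -0.6]
grip_width: 0.0002
gripper_force: 0.0
```

```bash
python3 st.py
```

```text
t 4.13 j [-1.72   0.968 -0.614  0.241  0.566  1.915 -0.109] tcp [-0.1378  0.8978  0.3977] F [-0.2 -0.5 -0.6] w 0.0002
tilt 3.47
M [[-0.984, -0.18, 0.006], [-0.179, 0.982, 0.06], [-0.017, 0.058, -0.998]]
in case: tcp mm [1060.4  548.2  397.7] F [-0.5  0.3 -0.6]
toolaxes in case (cols) [[-0.027, 0.998, 0.059], [0.999, 0.028, -0.015], [-0.017, 0.058, -0.998]]
```

Emit:
play_rows --commands '[[[1,0,0.2,-0.2,0],[1,0,0.4,-0.4,0],[1,0,0.6,-0.6,0],[1,0,0.8,-0.8,0],[1,0,1,-1,0],[1,0,1,-1,0]]]'

```text
clock: 4.63
tcp_pos: [-0.1373, 0.8794, 0.4437]
orientation: [-0.283, 3.118, 0.116]
contact_force: [-0.1, -0.8, -0.4]
grip_width: 0.0004
gripper_force: 0.0
```

```bash
python3 st.py
```

```text
t 4.63 j [-1.801  0.913 -0.02   0.241  0.038  1.916 -0.047] tcp [-0.1373  0.8794  0.4437] F [-0.1 -0.8 -0.4] w 0.0004
tilt 4.28
M [[-0.984, -0.18, 0.002], [-0.18, 0.981, 0.075], [-0.015, 0.073, -0.997]]
in case: tcp mm [1042.1  550.5  443.7] F [-0.8  0.2 -0.4]
toolaxes in case (cols) [[-0.028, 0.997, 0.073], [0.999, 0.029, -0.013], [-0.015, 0.073, -0.997]]
```

Emit:
play_rows --commands '[[[1,0,0,-0.2,0],[1,0,0,-0.4,0],[1,0,0,-0.6,0],[1,0,0,-0.8,0],[1,0,0,-1,0],[1,0,0,-1,0]]]'

```text
clock: 5.13
tcp_pos: [-0.1567, 0.8547, 0.5615]
orientation: [-0.307, 3.1, 0.346]
contact_force: [0.1, -0.1, 0.1]
grip_width: 0.0002
gripper_force: 0.0
```

```bash
python3 st.py
```

```text
t 5.13 j [-1.942  0.843  0.908  0.244 -0.753  1.915  0.061] tcp [-0.1567  0.8547  0.5615] F [ 0.1 -0.1  0.1] w 0.0002
tilt 12.67
M [[-0.981, -0.195, -0.015], [-0.193, 0.956, 0.219], [-0.028, 0.218, -0.976]]
in case: tcp mm [1020.7  573.4  561.5] F [-0.2 -0.   0.1]
toolaxes in case (cols) [[-0.041, 0.975, 0.219], [0.999, 0.046, -0.019], [-0.028, 0.218, -0.976]]
```

Pushing straight up added 8° in half a second. Once more.

Emit:
play_rows --commands '[[[1,0,0,-0.2,0],[1,0,0,-0.4,0],[1,0,0,-0.6,0],[1,0,0,-0.8,0],[1,0,0,-1,0],[1,0,0,-1,0]]]'

```text
clock: 5.63
tcp_pos: [-0.1749, 0.8018, 0.682]
orientation: [0.34, -3.065, -0.564]
contact_force: [1.1, -0.7, 0.3]
grip_width: -0.0003
gripper_force: 0.0
```

```bash
python3 st.py
```

```text
t 5.63 j [-2.006  0.698  0.91   0.244 -0.709  1.915  0.049] tcp [-0.1749  0.8018  0.682 ] F [ 1.1 -0.7  0.3] w -0.0003
tilt 20.73
M [[-0.977, -0.211, -0.045], [-0.213, 0.912, 0.351], [-0.033, 0.352, -0.935]]
in case: tcp mm [971.1 599.5 682. ] F [-0.8 -1.   0.3]
toolaxes in case (cols) [[-0.062, 0.933, 0.354], [0.998, 0.069, -0.009], [-0.033, 0.352, -0.935]]
```

Emit:
play_rows --commands '[[[1,0,0,-0.2,0],[1,0,0,-0.4,0],[1,0,0,-0.6,0],[1,0,0,-0.8,0],[1,0,0,-1,0],[1,0,0,-1,0],[1,0,0,-1,0],[1,0,0,-1,0]]]'

```text
clock: 6.3
tcp_pos: [-0.1614, 0.7073, 0.8383]
orientation: [-0.303, 2.985, 0.875]
contact_force: [7.6, -0.7, 2.9]
grip_width: 0.0001
gripper_force: 0.0
```

```bash
python3 st.py
```

```text
t 6.3 j [-2.125  0.503  1.009  0.242 -0.644  1.916  0.036] tcp [-0.1614  0.7073  0.8383] F [ 7.6 -0.7  2.9] w 0.0001
tilt 32.51
M [[-0.981, -0.19, -0.039], [-0.181, 0.825, 0.536], [-0.07, 0.533, -0.843]]
in case: tcp mm [875.7 600.5 838.3] F [-1.9 -7.4  2.9]
toolaxes in case (cols) [[-0.029, 0.844, 0.536], [0.997, 0.062, -0.043], [-0.07, 0.533, -0.843]]
```

Tilt is now 32.5° in the right direction: tool z in the case frame is (0.54, -0.04, -0.84). Next I'll travel over to the front, turning 90° so the thin side of the fingers faces the lip.

```bash
cat > go.py <<'E'
from h import *; import sys
o=get_obs(); M=R.from_rotvec(o['orientation']).as_matrix(); p=np.load('case.npy'); c,s=np.cos(p[2]),np.sin(p[2]); C=np.array([[c,-s,0],[s,c,0],[0,0,1]])
k=sys.argv[1]; t=np.array(list(map(float,sys.argv[2:5])))
if k=='c': t=C@(t/1000)+[p[0],p[1],0]
d=M.T@(t-o['tcp_pos']); print('world target',t.round(3),'units',(d/.2).round(3),'rows',np.linalg.norm(d)/.0417)
E
python3 go.py w .1 .75 .65; python3 go.py w .4 .5 .55;  python3 go.py w .55 .15 .5; python3 go.py c -180 46 400
```

```text
world target [0.1  0.75 0.65] units [-1.255 -0.573  0.858] rows 7.793579691919916
world target [0.4  0.5  0.55] units [-2.466 -2.155  0.551] rows 15.929914718701124
world target [0.55 0.15 0.5 ] units [-2.869 -3.874 -0.205] rows 23.140028749847154
world target [ 0.548 -0.252  0.4  ] units [-2.459 -5.794 -0.859] rows 30.46635953334558
```

Emit:
play_rows --commands '[[[1,-1,-0.57,0.86,0],[1,-1,-0.57,0.86,0],[1,-1,-0.57,0.86,0],[1,-1,-0.57,0.86,0],[1,-1,-0.57,0.86,0],[1,-1,-0.57,0.86,0],[1,-1,-0.57,0.86,0],[1,-1,-0.57,0.86,0]]]'

```text
clock: 6.97
tcp_pos: [0.0348, 0.7478, 0.6272]
orientation: [0.346, -2.999, -0.841]
contact_force: [1.0, -0.3, -0.4]
grip_width: 0.0003
gripper_force: 0.0
```

Emit:
play_rows --commands '[[[1,-0.74,-0.79,-0.16,0],[1,-0.74,-0.79,-0.16,0],[1,-0.74,-0.79,-0.16,0],[1,-0.74,-0.79,-0.16,0],[1,-0.74,-0.79,-0.16,0],[1,-0.74,-0.79,-0.16,0],[1,-0.74,-0.79,-0.16,0]]]'

```text
clock: 7.55
tcp_pos: [0.2165, 0.6309, 0.5849]
orientation: [0.34, -2.997, -0.85]
contact_force: [-0.3, -0.1, 0.6]
grip_width: -0.0003
gripper_force: 0.0
```

```bash
python3 st.py; python3 go.py w .4 .5 .55;  python3 go.py w .55 .15 .5; python3 go.py c -180 46 400
```

```text
t 7.55 j [-2.274  0.029  1.147  1.414 -0.326  1.253  0.692] tcp [0.2165 0.6309 0.5849] F [-0.3 -0.1  0.6] w -0.0003
tilt 31.48
M [[-0.976, -0.205, -0.067], [-0.21, 0.829, 0.518], [-0.051, 0.52, -0.853]]
in case: tcp mm [742.6 238.7 584.9] F [-0.   0.4  0.6]
toolaxes in case (cols) [[-0.058, 0.851, 0.522], [0.997, 0.076, -0.013], [-0.051, 0.52, -0.853]]
world target [0.4  0.5  0.55] units [-0.75  -0.822 -0.252] rows 5.470216538954947
world target [0.55 0.15 0.5 ] units [-1.103 -2.557 -0.995] rows 14.181168914906342
world target [ 0.548 -0.252  0.4  ] units [-0.644 -4.479 -1.607] rows 23.03249153397696
```

Emit:
play_rows --commands '[[[1,-0.75,-0.82,-0.25,0],[1,-0.75,-0.82,-0.25,0],[1,-0.75,-0.82,-0.25,0],[1,-0.75,-0.82,-0.25,0],[1,-0.75,-0.82,-0.25,0],[1,-0.75,-0.82,-0.25,0],[1,-0.75,-0.82,-0.25,0]]]'

```text
clock: 8.13
tcp_pos: [0.3997, 0.5014, 0.5493]
orientation: [0.34, -3.001, -0.845]
contact_force: [0.4, -0.0, 0.9]
grip_width: -0.0001
gripper_force: 0.0
```

Emit:
play_rows --commands '[[[1,-0.18,-0.87,-0.37,0],[1,-0.18,-0.87,-0.37,0],[1,-0.18,-0.87,-0.37,0],[1,-0.18,-0.87,-0.37,0],[1,-0.18,-0.87,-0.37,0],[1,-0.18,-0.87,-0.37,0],[1,-0.18,-0.87,-0.37,0]]]'

```text
clock: 8.72
tcp_pos: [0.4724, 0.3306, 0.5254]
orientation: [0.35, -2.997, -0.848]
contact_force: [0.2, 0.7, 0.6]
grip_width: -0.0002
gripper_force: 0.0
```

Emit:
play_rows --commands '[[[1,-0.18,-0.87,-0.37,0],[1,-0.18,-0.87,-0.37,0],[1,-0.18,-0.87,-0.37,0],[1,-0.18,-0.87,-0.37,0],[1,-0.18,-0.87,-0.37,0],[1,-0.18,-0.87,-0.37,0],[1,-0.18,-0.87,-0.37,0]]]'

```text
clock: 9.3
tcp_pos: [0.5497, 0.1573, 0.4994]
orientation: [0.352, -2.995, -0.845]
contact_force: [-0.3, -0.1, 0.3]
grip_width: -0.0001
gripper_force: 0.0
```

```bash
python3 st.py;  python3 go.py w .55 .15 .5; python3 go.py c -180 46 400
```

```text
t 9.3 j [-0.939  0.328  1.227  1.449 -0.819  1.782  2.016] tcp [0.5497 0.1573 0.4994] F [-0.3 -0.1  0.3] w -0.0001
tilt 31.31
M [[-0.975, -0.213, -0.07], [-0.218, 0.829, 0.515], [-0.052, 0.517, -0.854]]
in case: tcp mm [223.8 -18.5 499.4] F [-0.   0.3  0.3]
toolaxes in case (cols) [[-0.067, 0.852, 0.52], [0.996, 0.084, -0.01], [-0.052, 0.517, -0.854]]
world target [0.55 0.15 0.5 ] units [ 0.007 -0.029 -0.021] rows 0.17644900540167988
world target [ 0.548 -0.252  0.4  ] units [ 0.481 -1.95  -0.627] rows 10.091293054121257
```

Emit:
play_rows --commands '[[[1,0,0,0,0.2],[1,0,0,0,0.2],[1,0,0,0,0.2],[1,0,0,0,0.2]]]'

```text
clock: 9.63
tcp_pos: [0.5485, 0.1608, 0.5]
orientation: [-0.11, -2.934, -0.812]
contact_force: [-1.3, 1.0, -0.3]
grip_width: -0.0002
gripper_force: 0.0
```

```bash
python3 st.py
```

```text
t 9.63 j [-0.971  0.359  1.295  1.45  -0.851  1.81   1.729] tcp [0.5485 0.1608 0.5   ] F [-1.3  1.  -0.3] w -0.0002
tilt 31.38
M [[-0.993, 0.095, -0.073], [0.044, 0.856, 0.516], [0.111, 0.509, -0.854]]
in case: tcp mm [227.4 -17.8 500. ] F [ 1.2  1.2 -0.3]
toolaxes in case (cols) [[0.195, 0.831, 0.521], [0.975, -0.224, -0.007], [0.111, 0.509, -0.854]]
```

Emit:
play_rows --commands '[[[1,0,0,0,0.85],[1,0,0,0,0.85],[1,0,0,0,0.85],[1,0,0,0,0.85],[1,0,0,0,0.85],[1,0,0,0,0.85],[1,0,0,0,0.85],[1,0,0,0,0.85],[1,0,0,0,0.85],[1,0,0,0,0.85],[1,0,0,0,0.85],[1,0,0,0,0.85]]]'

```text
clock: 10.63
tcp_pos: [0.5487, 0.1594, 0.5001]
orientation: [-1.743, -2.047, -0.503]
contact_force: [-0.0, 1.0, 0.1]
grip_width: 0.0002
gripper_force: 0.0
```

```bash
python3 st.py;python3 go.py c 0 20 430; python3 go.py c -180 46 350
```

```text
t 10.63 j [-0.997  0.431  1.416  1.452 -0.919  1.872  0.457] tcp [0.5487 0.1594 0.5001] F [-0.   1.   0.1] w 0.0002
tilt 31.4
M [[-0.139, 0.988, -0.072], [0.842, 0.156, 0.516], [0.521, 0.012, -0.854]]
in case: tcp mm [226.  -17.8 500.1] F [ 1.  -0.1  0.1]
toolaxes in case (cols) [[0.854, 0.004, 0.521], [0.01, -1.0, -0.008], [0.521, 0.012, -0.854]]
world target [ 0.546 -0.07   0.43 ] units [-1.145 -0.198 -0.291] rows 5.746648759460307
world target [ 0.548 -0.252  0.35 ] units [-2.121 -0.336 -0.42 ] rows 10.492769084798024
```

Emit:
play_rows --commands '[[[1,-1,-0.16,-0.2,0],[1,-1,-0.16,-0.2,0],[1,-1,-0.16,-0.2,0],[1,-1,-0.16,-0.2,0],[1,-1,-0.16,-0.2,0],[1,-1,-0.16,-0.2,0]]]'

```text
clock: 11.13
tcp_pos: [0.5459, -0.0444, 0.4278]
orientation: [-1.756, -2.039, -0.505]
contact_force: [-0.5, -0.2, 1.0]
grip_width: -0.0001
gripper_force: 0.0
```

Emit:
play_rows --commands '[[[1,-1,-0.16,-0.2,0],[1,-1,-0.16,-0.2,0],[1,-1,-0.16,-0.2,0],[1,-1,-0.16,-0.2,0],[1,-1,-0.16,-0.2,0],[1,-1,-0.16,-0.2,0]]]'

```text
clock: 11.63
tcp_pos: [0.5436, -0.2378, 0.3561]
orientation: [-1.754, -2.039, -0.502]
contact_force: [-2.0, -0.2, 0.6]
grip_width: -0.0002
gripper_force: 0.0
```

```bash
python3 st.py;python3 go.py c -170 46 220; python3 go.py c -160 46 140;  python3 go.py c -95 46 92
```

```text
t 11.63 j [-0.005  0.626  0.97   1.357 -0.773  1.9    1.075] tcp [ 0.5436 -0.2378  0.3561] F [-2.  -0.2  0.6] w -0.0002
tilt 31.3
M [[-0.13, 0.989, -0.068], [0.844, 0.147, 0.515], [0.52, 0.01, -0.854]]
in case: tcp mm [-165.8   47.7  356.1] F [0.1 2.  0.6]
toolaxes in case (cols) [[0.854, -0.006, 0.519], [0.0, -1.0, -0.011], [0.52, 0.01, -0.854]]
world target [ 0.546 -0.242  0.22 ] units [-0.371  0.002  0.571] rows 3.2651607514195766
world target [ 0.544 -0.232  0.14 ] units [-0.537 -0.002  0.938] rows 5.183840412556318
world target [ 0.535 -0.168  0.092] units [-0.383 -0.006  1.312] rows 6.556659794530857
```

Emit:
play_rows --commands '[[[1,-0.54,0,0.94,0],[1,-0.54,0,0.94,0],[1,-0.54,0,0.94,0],[1,-0.54,0,0.94,0],[1,-0.54,0,0.94,0],[1,-0.54,0,0.94,0],[1,-0.54,0,0.94,0]]]'

```text
clock: 12.22
tcp_pos: [0.5476, -0.2225, 0.1405]
orientation: [-1.74, -2.044, -0.503]
contact_force: [0.1, 0.2, 1.0]
grip_width: 0.0002
gripper_force: 0.0
```

```bash
python3 st.py; python3 go.py c -100 46 98;  python3 go.py c -75 46 36; python3 - <<'E'
from h import *
o,f=grab('wrist','w2.png')
E
```

```text
t 12.22 j [-1.000e-03  8.050e-01  8.740e-01  1.598e+00 -8.710e-01  1.590e+00
  1.271e+00] tcp [ 0.5476 -0.2225  0.1405] F [0.1 0.2 1. ] w 0.0002
tilt 31.6
M [[-0.139, 0.988, -0.074], [0.84, 0.157, 0.519], [0.524, 0.01, -0.852]]
in case: tcp mm [-151.3   41.5  140.5] F [ 0.2 -0.1  1. ]
toolaxes in case (cols) [[0.852, 0.005, 0.524], [0.009, -1.0, -0.006], [0.524, 0.01, -0.852]]
world target [ 0.535 -0.172  0.098] units [ 0.107 -0.023  0.315] rows 1.6008283725240928
world target [ 0.532 -0.148  0.036] units [ 0.051 -0.026  0.645] rows 3.104243683269195
```

View pics/w2.png

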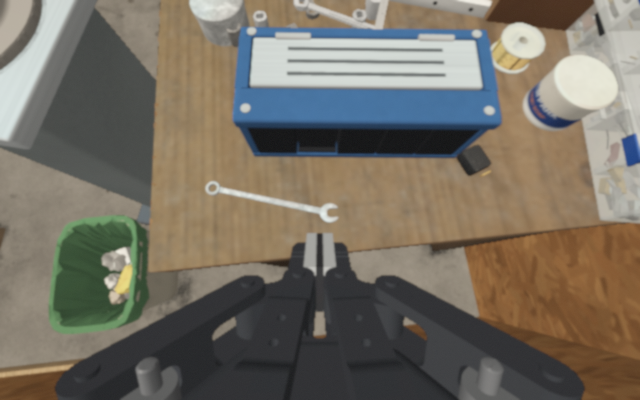

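The wrist view shows the recessed segment with its sill at px (297–338, 135–153), again second from the robot end (y ≈ +46 mm). I'll approach under the lip.

Emit:
play_rows --commands '[[[1,0.05,-0.026,0.2,0],[1,0.05,-0.026,0.4,0],[1,0.05,-0.026,0.55,0],[1,0.05,-0.026,0.645,0],[1,0.05,-0.026,0.645,0],[1,0.05,-0.026,0.645,0]]]'

```text
clock: 12.77
tcp_pos: [0.5341, -0.1518, 0.04]
orientation: [-1.746, -2.049, -0.506]
contact_force: [-0.2, -0.6, 1.1]
grip_width: 0.0
gripper_force: 0.0
```

```bash
python3 st.py; python3 go.py c -62 46 34;  python3 go.py c -55 46 34; python3 - <<'E'
from h import *
o,f=grab('wrist'); p=np.load('case.npy'); c,s=np.cos(p[2]),np.sin(p[2]); C=np.array([[c,-s,0],[s,c,0],[0,0,1]])
im=f['pixels'].copy()
for P in [[-55,-123,97],[-55,123,97],[-55,0,97],[-17,109,97],[-17,-109,97],[37,109,97],[-50,123,0],[-50,69,12],[-50,23,12],[-43,23,12]]:
    q=proj(f,C@(np.array(P)/1000)+[p[0],p[1],0],o)[0]; cv2.circle(im,tuple(int(v) for v in q.round()),2,(255,0,0),-1)
cv2.imwrite('pics/w3.png',im[...,::-1])
E
```

```text
t 12.77 j [-0.085  0.857  0.81   1.783 -0.976  1.391  1.343] tcp [ 0.5341 -0.1518  0.04  ] F [-0.2 -0.6  1.1] w 0.0
tilt 31.3
M [[-0.14, 0.988, -0.067], [0.843, 0.154, 0.515], [0.519, 0.016, -0.854]]
in case: tcp mm [-79.4  44.   40. ] F [-0.5  0.3  1.1]
toolaxes in case (cols) [[0.855, 0.002, 0.519], [0.01, -1.0, -0.012], [0.519, 0.016, -0.854]]
world target [ 0.53  -0.135  0.034] units [ 0.059 -0.01   0.071] rows 0.444341069410814
world target [ 0.528 -0.128  0.034] units [ 0.089 -0.01   0.089] rows 0.6048302513235296
```

View pics/w3.png

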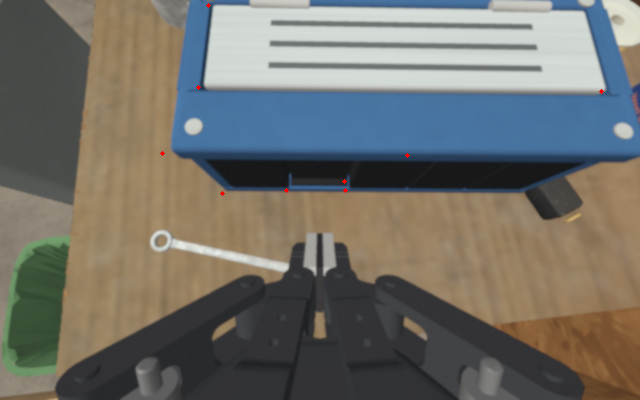

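The projection agrees to about 2–3 mm, and the fingertip (px 320) is centred on the notch (290–349). I'll move in and feel.

Emit:
play_rows --commands '[[[1,0.03,0,0.035,0],[1,0.06,0,0.07,0],[1,0.06,0,0.07,0],[1,0.075,0,0.08,0],[1,0.09,0,0.09,0],[1,0.09,0,0.09,0]]]'

```text
clock: 13.32
tcp_pos: [0.5287, -0.1262, 0.0318]
orientation: [-1.746, -2.044, -0.505]
contact_force: [-0.2, 0.7, -0.7]
grip_width: -0.0002
gripper_force: 0.0
```

```bash
python3 st.py
```

```text
t 13.32 j [-0.122  0.848  0.801  1.827 -0.994  1.359  1.339] tcp [ 0.5287 -0.1262  0.0318] F [-0.2  0.7 -0.7] w -0.0002
tilt 31.42
M [[-0.137, 0.988, -0.069], [0.842, 0.153, 0.517], [0.521, 0.012, -0.853]]
in case: tcp mm [-53.2  45.5  31.8] F [ 0.7  0.1 -0.7]
toolaxes in case (cols) [[0.853, 0.0, 0.521], [0.007, -1.0, -0.01], [0.521, 0.012, -0.853]]
```

Emit:
play_rows --commands '[[[1,0.009,0,0.005,0],[1,0.017,0,0.01,0],[1,0.026,0,0.016,0],[1,0.034,0,0.021,0],[1,0.034,0,0.021,0]]]'

```text
clock: 13.73
tcp_pos: [0.5275, -0.1186, 0.0316]
orientation: [-1.747, -2.044, -0.505]
contact_force: [-0.7, -0.4, 0.8]
grip_width: -0.0002
gripper_force: 0.0
```

```bash
python3 st.py
```

```text
t 13.73 j [-0.135  0.842  0.8    1.84  -0.998  1.351  1.335] tcp [ 0.5275 -0.1186  0.0316] F [-0.7 -0.4  0.8] w -0.0002
tilt 31.41
M [[-0.137, 0.988, -0.069], [0.843, 0.153, 0.516], [0.521, 0.012, -0.853]]
in case: tcp mm [-45.5  45.5  31.6] F [-0.2  0.7  0.8]
toolaxes in case (cols) [[0.854, 0.0, 0.521], [0.007, -1.0, -0.01], [0.521, 0.012, -0.853]]
```

Emit:
play_rows --commands '[[[1,0.009,0,0.005,0],[1,0.017,0,0.01,0],[1,0.017,0,0.01,0]]]'

```text
clock: 13.98
tcp_pos: [0.5269, -0.1147, 0.0317]
orientation: [-1.747, -2.044, -0.505]
contact_force: [-1.2, -0.5, -0.5]
grip_width: -0.0003
gripper_force: 0.0
```

```bash
python3 st.py | grep case:
```

```text
in case: tcp mm [-41.6  45.5  31.7] F [-0.3  1.2 -0.5]
```

Emit:
play_rows --commands '[[[1,0.009,0,0.005,0],[1,0.017,0,0.01,0],[1,0.017,0,0.01,0]]]'

```text
clock: 14.23
tcp_pos: [0.5263, -0.1107, 0.0318]
orientation: [-1.747, -2.044, -0.505]
contact_force: [-0.2, -0.4, -0.1]
grip_width: -0.0
gripper_force: 0.0
```

```bash
python3 st.py | grep case:;  python3 - <<'E'
from h import *
o,f=grab('wrist','w4.png')
E
```

```text
in case: tcp mm [-37.6  45.5  31.8] F [-0.4  0.3 -0.1]
```

View pics/w4.png

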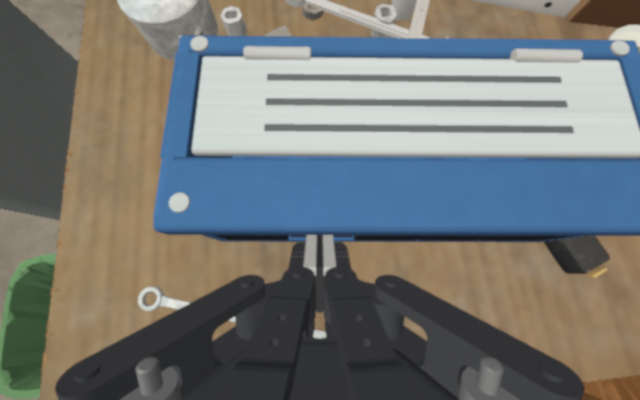

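The tip is under the lip with no contact yet. I'll continue.

Emit:
play_rows --commands '[[[1,0.009,0,0.005,0],[1,0.017,0,0.01,0],[1,0.017,0,0.01,0]]]'

```text
clock: 14.53
tcp_pos: [0.5258, -0.1079, 0.0318]
orientation: [-1.749, -2.045, -0.504]
contact_force: [-0.4, -1.2, -0.2]
grip_width: 0.0003
gripper_force: 0.9
```

```bash
python3 st.py | grep case:;  python3 - <<'E'
from h import *
o,f=grab('wrist'); p=np.load('case.npy'); c,s=np.cos(p[2]),np.sin(p[2]); C=np.array([[c,-s,0],[s,c,0],[0,0,1]])
for P in [[-55,40,97],[-55,60,97],[-17,40,97]]: print(P,proj(f,C@(np.array(P)/1000)+[p[0],p[1],0],o)[0].round(1))
print(proj(f,o['tcp_pos'],o))
h=cv2.cvtColor(f['pixels'],cv2.COLOR_RGB2HSV)
for u in(270,380): print(u,[(v,h[v,u].tolist()) for v in range(140,262,4)])
E
```

```text
in case: tcp mm [-34.7  45.5  31.8] F [-1.2  0.6 -0.2]
[-55, 40, 97] [332.4 242. ]
[-55, 60, 97] [286.7 242. ]
[-17, 40, 97] [331.4 160.6]
[[318.34232767 220.75201087]]
270 [(140, [75, 9, 217]), (144, [75, 9, 219]), (148, [71, 9, 218]), (152, [71, 9, 217]), (156, [60, 6, 203]), (160, [98, 7, 140]), (164, [105, 140, 142]), (168, [105, 141, 163]), (172, [105, 141, 161]), (176, [105, 140, 162]), (180, [105, 143, 162]), (184, [105, 141, 163]), (188, [105, 141, 164]), (192, [105, 141, 165]), (196, [105, 141, 164]), (200, [105, 141, 164]), (204, [105, 140, 164]), (208, [105, 141, 164]), (212, [105, 139, 165]), (216, [105, 141, 164]), (220, [105, 143, 164]), (224, [105, 143, 164]), (228, [105, 141, 164]), (232, [105, 141, 159]), (236, [106, 138, 137]), (240, [107, 140, 80]), (244, [109, 39, 72]), (248, [18, 70, 143]), (252, [19, 71, 143]), (256, [18, 81, 139]), (260, [17, 86, 136])]
380 [(140, [73, 8, 219]), (144, [73, 8, 220]), (148, [70, 7, 218]), (152, [75, 9, 218]), (156, [65, 7, 209]), (160, [30, 5, 152]), (164, [106, 138, 150]), (168, [106, 141, 161]), (172, [105, 141, 161]), (176, [105, 140, 162]), (180, [105, 142, 162]), (184, [105, 140, 162]), (188, [105, 143, 161]), (192, [105, 143, 162]), (196, [105, 142, 163]), (200, [105, 142, 163]), (204, [105, 141, 163]), (208, [105, 141, 163]), (212, [105, 144, 163]), (216, [105, 141, 165]), (220, [105, 139, 165]), (224, [105, 141, 165]), (228, [105, 142, 165]), (232, [105, 139, 161]), (236, [106, 138, 142]), (240, [106, 140, 84]), (244, [111, 25, 72]), (248, [17, 95, 153]), (252, [17, 98, 153]), (256, [17, 97, 153]), (260, [17, 97, 152])]
```

Contact is just starting: it moved 2.9 of the 4 mm commanded. I'll keep pressing.

Emit:
play_rows --commands '[[[1,0.009,0,0.005,0],[1,0.017,0,0.01,0],[1,0.017,0,0.01,0],[1,0.017,0,0.01,0]]]'

```text
clock: 14.92
tcp_pos: [0.5259, -0.1078, 0.0317]
orientation: [-1.755, -2.048, -0.501]
contact_force: [1.2, -10.5, -0.1]
grip_width: -0.0002
gripper_force: 4.8
```

```bash
python3 st.py | grep -E "case:|^t"
```

```text
t 14.92 j [-0.159  0.83   0.803  1.862 -1.005  1.332  1.327] tcp [ 0.5259 -0.1078  0.0317] F [  1.2 -10.5  -0.1] w -0.0002
tilt 30.94
in case: tcp mm [-34.6  45.4  31.7] F [-10.6   0.4  -0.1]
toolaxes in case (cols) [[0.858, -0.003, 0.514], [0.004, -1.0, -0.013], [0.514, 0.014, -0.858]]
```

Emit:
play_rows --commands '[[[1,0.009,0,0.005,0],[1,0.017,0,0.01,0],[1,0.017,0,0.01,0],[1,0.017,0,0.01,0]]]'

```text
clock: 15.25
tcp_pos: [0.5261, -0.1078, 0.0317]
orientation: [-1.762, -2.051, -0.497]
contact_force: [2.8, -18.8, -1.2]
grip_width: 0.0003
gripper_force: 8.6
```

```bash
python3 st.py | grep -E "case:|^t"; python3 - <<'E'
from h import *
o,f=grab('wrist','w5.png')
E
```

```text
t 15.25 j [-0.164  0.827  0.806  1.866 -1.006  1.324  1.325] tcp [ 0.5261 -0.1078  0.0317] F [  2.8 -18.8  -1.2] w 0.0003
tilt 30.54
in case: tcp mm [-34.7  45.3  31.7] F [-19.    0.1  -1.2]
toolaxes in case (cols) [[0.861, -0.006, 0.508], [0.002, -1.0, -0.016], [0.508, 0.015, -0.861]]
```

View pics/w5.png

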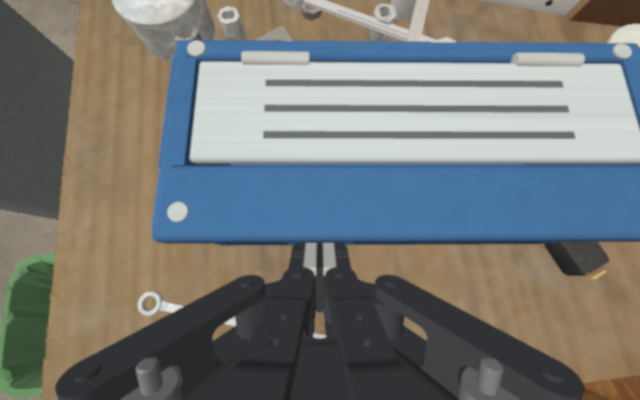

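The arm meets a hard stop with about 19 N along -x, but the lid is still level. I'll use the moment to locate the contact, and check the fingertip geometry in the image.

```bash
python3 - <<'E'
from h import *
o,f=grab('wrist'); M=R.from_rotvec(o['orientation']).as_matrix(); p=np.load('case.npy'); c,s=np.cos(p[2]),np.sin(p[2]); C=np.array([[c,-s,0],[s,c,0],[0,0,1]])
print('moment case',(C.T@o['moment']).round(2),'F',(C.T@o['contact_force']).round(1),'tool M',(M.T@o['moment']).round(2),'tool F',(M.T@o['contact_force']).round(1))
for d in [[0,0,0],[.011,0,0],[-.011,0,0],[0,0,-.01],[.011,0,-.01],[0,.0145,0],[.011,.0145,-.02]]: print(d,proj(f,o['tcp_pos']+M@np.array(d),o)[0].round(1))
P=C.T@(np.array([0,0,0]))
for q in ([-55,45,97],[-55,45,83],[-50,45,83]): print(q,'in tool mm',(M.T@(C@(np.array(q)/1000)+[p[0],p[1],0]-o['tcp_pos'])*1000).round(1))
im=cv2.imread('pics/w2.png')[200:340,240:400]; cv2.imwrite('pics/tip.png',cv2.resize(im,None,fx=4,fy=4,interpolation=cv2.INTER_CUBIC))
E
```

```text
moment case [ 0.02  3.99 -0.02] F [-19.5   1.4  -0.6] tool M [ 0.02 -3.99 -0.03] tool F [-17.1  -1.3  -9.4]
[0, 0, 0] [318.3 220.8]
[0.011, 0, 0] [318.3 205.2]
[-0.011, 0, 0] [318.4 235.8]
[0, 0, -0.01] [318.3 226.6]
[0.011, 0, -0.01] [318.3 210.4]
[0, 0.0145, 0] [339.9 220.7]
[0.011, 0.0145, -0.02] [342.6 216.1]
[-55, 45, 97] in tool mm [ 15.7   1.4 -66.6]
[-55, 45, 83] in tool mm [  8.6   1.2 -54.5]
[-50, 45, 83] in tool mm [ 12.9   1.2 -52. ]
```

View pics/tip.png

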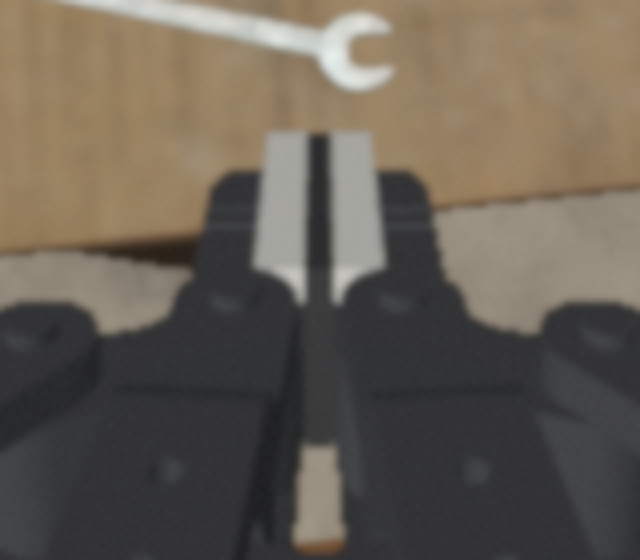

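Working through the pixel geometry (pad scale and rows), the real fingertips end about 38 mm short of the reported TCP. That puts the current contact on the lip's lower corner. I'll back out and come in lower.

```bash
python3 go.py c -55 45 32; python3 go.py c -50 45 18; python3 go.py c -46 45 4
```

```text
world target [ 0.529 -0.128  0.032] units [-0.087  0.002 -0.053] rows 0.48760729490953775
world target [ 0.529 -0.123  0.018] units [-0.101  0.001  0.02 ] rows 0.4925001619029811
world target [ 0.528 -0.119  0.004] units [-0.119 -0.     0.09 ] rows 0.716932038085052
```

Emit:
play_rows --commands '[[[1,-0.05,0,-0.03,0],[1,-0.1,0,-0.065,0],[1,-0.11,0,-0.065,0],[1,-0.13,0,0,0],[1,-0.13,0,0,0],[1,-0.13,0,0,0]]]'

```text
clock: 15.85
tcp_pos: [0.5272, -0.1195, 0.0173]
orientation: [-1.744, -2.042, -0.504]
contact_force: [-0.1, 0.7, -0.0]
grip_width: 0.0002
gripper_force: 0.0
```

```bash
python3 st.py | grep -E "case"; python3 go.py c -50 45 15; python3 go.py c -46 45 4
```

```text
in case: tcp mm [-46.4  46.   17.3] F [ 0.7 -0.1 -0. ]
toolaxes in case (cols) [[0.852, 0.001, 0.523], [0.006, -1.0, -0.008], [0.523, 0.01, -0.852]]
world target [ 0.529 -0.123  0.015] units [-0.021  0.005  0.   ] rows 0.1050386891178441
world target [ 0.528 -0.119  0.004] units [-0.033  0.004  0.058] rows 0.3190659229281623
```

Emit:
play_rows --commands '[[[1,-0.02,0,0.02,0],[1,-0.03,0,0.04,0],[1,-0.033,0,0.058,0],[1,-0.033,0,0.058,0]]]'

```text
clock: 16.18
tcp_pos: [0.5277, -0.1202, 0.0043]
orientation: [-1.746, -2.043, -0.504]
contact_force: [0.4, 0.2, 0.1]
grip_width: 0.0004
gripper_force: 0.0
```

```bash
python3 st.py | grep -E "case"
```

```text
in case: tcp mm [-47.2  45.5   4.3] F [ 0.1 -0.4  0.1]
toolaxes in case (cols) [[0.853, 0.0, 0.522], [0.006, -1.0, -0.01], [0.522, 0.011, -0.853]]
```

No bench contact, which confirms the shorter tip. I'll press inward, expecting contact near TCP x ≈ -30.

Emit:
play_rows --commands '[[[1,0.009,0,0.005,0],[1,0.017,0,0.01,0],[1,0.026,0,0.016,0],[1,0.034,0,0.021,0],[1,0.043,0,0.026,0],[1,0.051,0,0.031,0],[1,0.051,0,0.031,0]]]'

```text
clock: 16.77
tcp_pos: [0.5263, -0.1086, 0.0052]
orientation: [-1.747, -2.044, -0.505]
contact_force: [-0.7, 1.0, -0.2]
grip_width: 0.0002
gripper_force: 0.0
```

```bash
python3 st.py | grep -E "case:"
```

```text
in case: tcp mm [-35.5  45.2   5.2] F [ 1.   0.5 -0.2]
```

Emit:
play_rows --commands '[[[1,0.009,0,0.005,0],[1,0.017,0,0.01,0],[1,0.026,0,0.016,0],[1,0.026,0,0.016,0]]]'

```text
clock: 17.1
tcp_pos: [0.5253, -0.1026, 0.0051]
orientation: [-1.747, -2.044, -0.505]
contact_force: [-0.7, 0.5, -0.1]
grip_width: -0.0001
gripper_force: 0.0
```

```bash
python3 st.py | grep -E "case:"
```

```text
in case: tcp mm [-29.4  45.2   5.1] F [ 0.6  0.6 -0.1]
```

Emit:
play_rows --commands '[[[1,0.009,0,0.005,0],[1,0.017,0,0.01,0],[1,0.017,0,0.01,0],[1,0.017,0,0.01,0]]]'

```text
clock: 17.43
tcp_pos: [0.5251, -0.1005, 0.0051]
orientation: [-1.749, -2.045, -0.503]
contact_force: [1.2, -5.7, -1.2]
grip_width: -0.0002
gripper_force: 2.4
```

```bash
python3 st.py | grep -E "case:"
```

```text
in case: tcp mm [-27.2  45.2   5.1] F [-5.8 -0.4 -1.2]
```

Emit:
play_rows --commands '[[[1,0.009,0,0.005,0],[1,0.017,0,0.01,0],[1,0.017,0,0.01,0],[1,0.017,0,0.01,0]]]'

```text
clock: 17.77
tcp_pos: [0.5243, -0.096, 0.0051]
orientation: [-1.748, -2.045, -0.504]
contact_force: [1.2, -4.5, -1.2]
grip_width: -0.0001
gripper_force: 2.4
```

```bash
python3 st.py | grep -E "case:"
```

```text
in case: tcp mm [-22.7  45.2   5.1] F [-4.6 -0.5 -1.2]
```

Now it yields steadily at about 5–6 N: this is the release plate. I'll press on to the stop.

Emit:
play_rows --commands '[[[1,0.009,0,0.005,0],[1,0.017,0,0.01,0],[1,0.026,0,0.016,0],[1,0.026,0,0.016,0],[1,0.026,0,0.016,0],[1,0.026,0,0.016,0]]]'

```text
clock: 18.27
tcp_pos: [0.5244, -0.0949, 0.0049]
orientation: [-1.757, -2.049, -0.5]
contact_force: [1.9, -17.0, -0.3]
grip_width: -0.0
gripper_force: 2.8
```

```bash
python3 st.py | grep -E "case:"
```

```text
in case: tcp mm [-21.7  45.    4.9] F [-17.1   0.7  -0.3]
```

```bash
python3 - <<'E'
from h import *
o,f=grab('wrist'); _,g=grab('scene')
a=f['pixels'][:300,100:640]; b=cv2.resize(g['pixels'][150:330,230:410],(300,300))
cv2.imwrite('pics/fin.png',np.hstack([cv2.resize(a,(490,300)),b])[...,::-1])
E
```

```text
(no output)
```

View pics/fin.png

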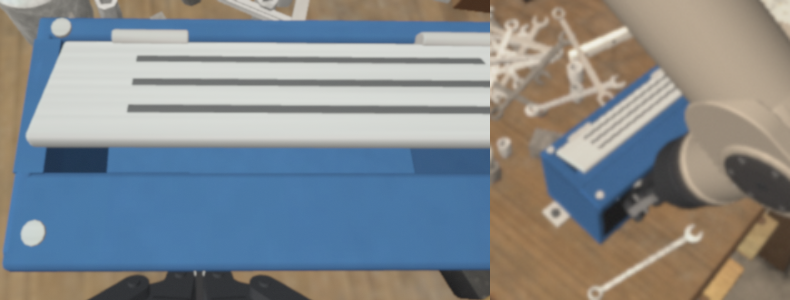

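The lid is visibly up: its front rim is at row ≈145 and the pocket is open down to 172. I'll check the angle numerically.

```bash
python3 - <<'E'
from h import *
o,f=grab('wrist'); p=np.load('case.npy'); c,s=np.cos(p[2]),np.sin(p[2]); C=np.array([[c,-s,0],[s,c,0],[0,0,1]])
h=cv2.cvtColor(f['pixels'],cv2.COLOR_RGB2HSV)
for th in (0,.2,.25,.31):
  q=[[37-54*np.cos(th),45,95+54*np.sin(th)],[37-54*np.cos(th)+2*np.sin(th),45,95+54*np.sin(th)+2*np.cos(th)],[-55,45,97],[-17,45,97]]
  print(th,[proj(f,C@(np.array(P)/1000)+[p[0],p[1],0],o)[0].round(1).tolist() for P in q])
print([(v,h[v,320].tolist()[1:]) for v in range(130,182,3)],[(v,h[v,250].tolist()[1:]) for v in range(255,282,3)])
E
```

```text
0 [[320.9, 170.8], [321.0, 169.0], [321.7, 275.9], [321.0, 169.0]]
0.2 [[321.5, 157.6], [321.6, 154.3], [321.7, 275.9], [321.0, 169.0]]
0.25 [[321.7, 153.0], [321.8, 149.3], [321.7, 275.9], [321.0, 169.0]]
0.31 [[321.9, 146.7], [322.0, 142.5], [321.7, 275.9], [321.0, 169.0]]
[(130, [5, 215]), (133, [5, 213]), (136, [6, 212]), (139, [6, 197]), (142, [6, 167]), (145, [4, 140]), (148, [119, 159]), (151, [138, 166]), (154, [140, 166]), (157, [139, 167]), (160, [140, 168]), (163, [137, 167]), (166, [139, 167]), (169, [138, 166]), (172, [140, 162]), (175, [139, 154]), (178, [140, 167]), (181, [141, 168])] [(255, [141, 168]), (258, [142, 167]), (261, [143, 166]), (264, [141, 159]), (267, [141, 147]), (270, [99, 116]), (273, [78, 128]), (276, [0, 57]), (279, [19, 55])]
```

The rim is at row 147, which gives θ ≈ 0.31 rad, so the release is fully home. I'll withdraw outward, then up along the fingers.

Emit:
play_rows --commands '[[[1,-0.06,0,-0.035,0],[1,-0.12,0,-0.07,0],[1,-0.18,0,-0.1,0],[1,-0.18,0,-0.2,0],[1,-0.18,0,-0.4,0],[1,-0.18,0,-0.6,0],[1,-0.2,0,-0.8,0],[1,-0.2,0,-0.95,0],[1,-0.2,0,-0.95,0],[1,-0.2,0,-0.95,0],[1,-0.2,0,-0.95,0]]]'

```text
clock: 19.33
tcp_pos: [0.5415, -0.2205, 0.1458]
orientation: [-1.746, -2.043, -0.505]
contact_force: [0.3, -0.3, -0.9]
grip_width: 0.0003
gripper_force: 0.0
```

```bash
python3 st.py | grep -E "case:|^t"; python3 - <<'E'
from h import *
o,f=grab('wrist'); _,g=grab('scene'); p=np.load('case.npy'); c,s=np.cos(p[2]),np.sin(p[2]); C=np.array([[c,-s,0],[s,c,0],[0,0,1]])
h=cv2.cvtColor(f['pixels'],cv2.COLOR_RGB2HSV)
for th in (0,.2,.31): print(th,proj(f,C@(np.array([37-54*np.cos(th),45,95+54*np.sin(th)])/1000)+[p[0],p[1],0],o)[0].round(1))
col=int(proj(f,C@np.array([-.017,.045,.097])+[p[0],p[1],0],o)[0][0]); print(col,[v for v in range(0,399) if (h[v,col,1]>90)!=(h[v+1,col,1]>90)])
d=viewer.trace(g,'wrench')[0]; print('wrench',d['score'],d['rect'])
E
```

```text
t 19.33 j [-0.008  0.788  0.88   1.615 -0.864  1.586  1.271] tcp [ 0.5415 -0.2205  0.1458] F [ 0.3 -0.3 -0.9] w 0.0003
tilt 31.51
in case: tcp mm [-148.4   47.2  145.8] F [-0.3 -0.3 -0.9]
toolaxes in case (cols) [[0.853, 0.0, 0.523], [0.006, -1.0, -0.01], [0.522, 0.012, -0.853]]
0 [320.2  93.7]
0.2 [320.4  85.7]
0.31 [320.5  80.4]
320 [22, 31, 34, 42, 82, 133, 154, 158, 161, 184, 199, 207, 335, 337]
wrench 0.88 [288.2, 285.1, 355.0, 331.5]
```

The lid is still up (rim at row 82, close to the 0.31 rad prediction), the wrench hasn't moved, and the hand is clear. I'll hand in.

```bash
python3 -c "
from bench import r; print(r.hand_in())"
```

```text
the job is handed in; nothing more can be done
None
```

I pressed the release fully home in the notch at y ≈ +46 mm, the lid popped up to about 0.3 rad, the hand was clear and the job was handed in at about 19 s of the 56 s; I found the notch in the camera pictures and confirmed it by pressing rather than feeling along the whole edge, the fingers bumped the lip once at about 19 N, and of the bystanders I re-measured only the wrench, which had not moved.

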